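# Enter the colour code on the pantry lock box and hold its release

## Robot

A 7-joint arm with a two-finger parallel gripper is mounted at the origin on a cart in front of the work surface, level with it; the furniture and walls round the work are solid. World frame = base frame: x ahead of the robot, y to its left, z up, the work surface at z = 0. Lengths are in m, angles in rad, forces in N, time in s.
With the tool pointing down it reaches from about 0.425 to 0.925 m from the base axis. Payload 6.8 kg.
Tool frame: the origin (TCP) lies between the finger pads; the fingertips stand finger_overhang ahead of it and the grasp point (between the pads) lies 6 mm ahead of it (finger_overhang is the distance from the TCP to the fingertips, in m); z points along the fingers, y is the line along which they close (so a half turn about z gives the same grasp; the last joint's range is limited). The gripper opens to 85 mm and grips with 20 to 120 N. Pads are 22 mm wide; open, the fingers measure 114 mm over their backs; the gripper's body (76 mm by 85 mm) begins 54 mm behind the grasp point. The pads swing forward as they close: fully open they stand 13 mm farther back than shut.
Start: joints at [-1.409, 0.477, 0.022, 1.555, -0.011, 1.109, -0.083], TCP at [0.18, 0.651, 0.226] pointing down, gripper open.
Joint ranges: [-2.96, 2.96], [-0.34, 2.1], [-1.41, 1.46], [0.24, 2.44], [-1.37, 4.51], [0.17, 1.92], [-2.96, 2.96]. Speed limits (rad/s): [2.39, 2.39, 3.14, 3.14, 3.14, 3.14, 3.14].

## Interface

Orientations are given as a unit quaternion [w, x, y, z].
In Python, from station import * gives the robot as it stands.
- The arm moves only by the tool drive_tool, never from a script. Its argument "increments" is a list of rows, each an object of numbers: "claw": the finger opening in m, from 0 to 0.0854; "dx", "dy", "dz": the shift along the tool's x, y, z in m; "wx", "wy", "wz": the turn, a rotation vector about the tool's x, y, z in degrees. A call has 1 to 20 rows; each row shifts and turns the commanded pose from where the row before left it, along the tool's axes as they then stand; what a row does not reach is not made up. A row lasts 1/8 s, in which the tool goes at most 62.5 mm and 10.7 degrees, less where a joint would pass 70% of its speed; a pose out of reach is approached as far as the arm can. A call with a gripper value outside its range is refused whole. The fingers move at their own pace and stop on an object; "newtons" is the grip in N (left out, the last holds). Time passes only in rows, so rows that do not move let the fingers close. It gives the time, the measured TCP pose, the force, the opening and the grip force at its end, in the units of the state.
- get_obs(): the state, without advancing time (a new reading comes with each control period).
- read_camera(name): name is "side" or "top"; returns (picture, depth): 480x640x3 uint8, red, green, blue; 480x640 float32, m along the optical axis (not along the pixel's ray), 0 where there is no reading.
- calibration(name): a dict with "intrinsics" (3x3 intrinsics, pixels), "R" (3x3) and "t" (3): a world point X has camera coordinates R X + t. Camera axes: x right, y down, z forward; pixel columns grow to the right and rows downward; lengths in m; the calibration is good to about 2 mm. A picture is of the moment at which its call begins. calibration takes no time and is no camera call.
- hand_in(): hands the job in; it is judged then, once.
The state is a dict: "t": time; "q": joint angles; "joint_vel": joint speeds; "joint_torque": joint torques, N m; "eef_pos": TCP position; "tool_rot": TCP orientation; "contact_force": force on the tool from outside, world axes, zero at the start; "torque": the same for the moment, N m; "gripper_width": opening from 0.0 (shut) to 1.0 (fully open); "grasp_force": force on a finger pad.
Only numpy, scipy, OpenCV 4.12 (cv2) and the standard library are available. Lean on these libraries where they do the work, as an engineer would, in place of code of your own. Each camera call takes 0.05 s, during which the arm holds its last target. There are 200 camera calls.

## Task

Open the lock on the grey lock box: press its blue, then its yellow, then its red button fully down (each stays down), and leave the green and white ones up. Then push the steel release plate on the front edge of its lid fully down, and finish while still holding it down with the fingers. Only press: do not lift or push about any of the things standing round the box.

Things in the scene. Friction and masses are not known exactly. Their poses are not given: they have to be found in the camera images.
- lockbox: grey steel lock box, fixed to the worktop, 170 (x) x 240 (y) x 84 mm high. Origin: centre of its underside, on the worktop; x points to its hinged back, y to its left, z up. Its lid carries five round push buttons (three in the back row, two in the row in front of it; which colour is where varies) and, along its front edge, the release plate
- release (a joint): travel of the steel release plate: 0 up, 0.008 m fully down. Spring-loaded: starts to move at 2 N, fully down at 6 N, and comes back up when let go. The box must not be released before the code is in
- release_top (a point): centre of the top face of the release plate, a bare steel bar 26 (x) x 76 mm (y) along the front edge of the lid; top 96 mm above the worktop when up; axes as the lock box. It moves down with the plate
- blue (a joint): travel of the blue button: 0 up, 0.008 m fully down, pressed straight down with about 4 to 5 N against friction; it stays where it is pushed to and cannot be brought up again
- blue_top (a point): centre of the top face of the round blue button (28 mm across; top 100 mm above the worktop, 16 mm above the lid, when up; neighbouring buttons at least 65 mm from centre to centre); it moves down with the button; axes as the lock box
- yellow (a joint): travel of the yellow button: 0 up, 0.008 m fully down, pressed straight down with about 4 to 5 N against friction; it stays where it is pushed to and cannot be brought up again
- yellow_top (a point): centre of the top face of the round yellow button (28 mm across; top 100 mm above the worktop, 16 mm above the lid, when up; neighbouring buttons at least 65 mm from centre to centre); it moves down with the button; axes as the lock box
- red (a joint): travel of the red button: 0 up, 0.008 m fully down, pressed straight down with about 4 to 5 N against friction; it stays where it is pushed to and cannot be brought up again
- red_top (a point): centre of the top face of the round red button (28 mm across; top 100 mm above the worktop, 16 mm above the lid, when up; neighbouring buttons at least 65 mm from centre to centre); it moves down with the button; axes as the lock box
- green (a joint): travel of the green button: 0 up, 0.008 m fully down, pressed straight down with about 4 to 5 N against friction; it stays where it is pushed to and cannot be brought up again
- green_top (a point): centre of the top face of the round green button (28 mm across; top 100 mm above the worktop, 16 mm above the lid, when up; neighbouring buttons at least 65 mm from centre to centre); it moves down with the button; axes as the lock box
- white (a joint): travel of the white button: 0 up, 0.008 m fully down, pressed straight down with about 4 to 5 N against friction; it stays where it is pushed to and cannot be brought up again
- white_top (a point): centre of the top face of the round white button (28 mm across; top 100 mm above the worktop, 16 mm above the lid, when up; neighbouring buttons at least 65 mm from centre to centre); it moves down with the button; axes as the lock box
- jigger: brass double-cone spirit measure, 45 x 45 x 91 mm, standing loose left of the box. Bystander, not to be moved. Origin: centre of its underside
- lime_1: green lime, 51 x 42 x 42 mm, lying loose left of the box. Bystander, not to be moved. Origin: centre of its underside
- salt_flakes: small glass jar with yellow label and pale lid, 65 mm across, 59 mm high, standing loose left of the box. Bystander, not to be moved. Origin: centre of its underside
- nutmeg_tin: low round tin with grey lid, 57 mm across, 39 mm high, standing loose right of the box. Bystander, not to be moved. Origin: centre of its underside
- shot_glass: clear shot glass, 48 mm across, 58 mm high, standing loose right of the box. Bystander, not to be moved. Origin: centre of its underside
- lemon_1: yellow lemon, 73 x 56 x 57 mm, lying loose to the right. Bystander, not to be moved. Origin: centre of its underside

How it is judged:
On the way, in this order (a step that is already met when the one before it is completed fails the run):
1. the blue button is down, with yellow, red and the release plate still up (value of joint blue above 0.006 m and value of joint each of yellow, red, release below 0.003 m), for 0.1 s.
2. the yellow button is down too, with red and the release plate still up (value of joint each of blue, yellow above 0.006 m and value of joint each of red, release below 0.003 m), for 0.1 s.
3. the red button is down too, with the release plate still up (value of joint each of blue, yellow, red above 0.006 m and value of joint release below 0.003 m), for 0.1 s.
At the end, for the whole second after the job is handed in: Blue, yellow and red stand at least 6 of their 8 mm down, green and white less than 3 mm; the fingers hold the release plate at least 6 of its 8 mm down and press on the box with more than 1 N; no bystander is more than 30 mm from its start (value of joint each of blue, yellow, red, release above 0.006 m and value of joint each of green, white below 0.003 m and contact force between the fingers and lockbox above 1 N and distance of each of jigger, lime_1, salt_flakes, nutmeg_tin, shot_glass, lemon_1 from where it was at the start of the episode below 0.03 m); the arm keeps its last pose, push and grip.
It fails at once if the green or the white button is pressed (3 mm or more) (value of joint any of green, white above 0.003 m).
It fails at once if the release plate is pressed (4 mm or more) before all three code buttons are down (value of joint release above 0.004 m and value of joint any of blue, yellow, red below 0.005 m).
It fails at once if a bystander is lifted, carried or pushed more than 30 mm (distance of any of jigger, lime_1, salt_flakes, nutmeg_tin, shot_glass, lemon_1 from where it was at the start of the episode above 0.03 m).
It also fails if it takes over 48 s, if anything falls off the work surface, if the arm or the gripper's body presses on something with over 40 N, if the wrist force passes 120 N, or if a joint passes its speed limit or range.

## Working session

There is one attempt and no reset: what is moved stays moved. The work goes in short steps, Python scripts to look and compute and a tool call to move; the robot and the scene stay as the last step left them, time stands still between calls to the robot, and variables do not carry over. Pictures are saved under pics/ and viewed, at most 10 in all, crops included, and the job is handed in when it is done.

Besides the shell and the picture viewer there is one more tool, called after "Call:" as a command line: name --argument value ..., lists and objects as JSON in quotes. drive_tool: Moves the arm, as the interface text tells. Its arguments: {"type":"object","properties":{"increments":{"type":"array","items":{"type":"object","properties":{"claw":{"type":"number"},"dx":{"type":"number"},"dy":{"type":"number"},"dz":{"type":"number"},"wx":{"type":"number"},"wy":{"type":"number"},"wz":{"type":"number"}}}},"newtons":{"type":"number"}},"required":["increments"]}

```bash
mkdir -p pics
python3 - <<'E'
from station import *
import cv2
o=get_obs();print({k:o[k] for k in('t','eef_pos','tool_rot','contact_force','gripper_width')})
try: print(finger_overhang)
except Exception as e: print(e)
for n in('top','side'):
    p,d=read_camera(n);cv2.imwrite(f'pics/{n}0.png',p[:,:,::-1]);import numpy as np;np.savez(f'{n}0.npz',p=p,d=d)
    c=calibration(n);print(n,c)
E
ls
```

```text
{'t': 0.0, 'eef_pos': array([0.17974119, 0.64998554, 0.22540738]), 'tool_rot': array([-7.35896628e-05,  1.34471047e-01,  9.90917081e-01, -9.33017419e-04]), 'contact_force': array([-0.99853287,  0.10724997, -0.11028785]), 'gripper_width': 1.0005982475406683}
0.025
top {'intrinsics': array([[491.92970583,   0.        , 320.13112582],
       [  0.        , 491.92970583, 242.21400148],
       [  0.        ,   0.        ,   1.        ]]), 'R': array([[-0.03036496, -0.99953445, -0.00297448],
       [-0.97571501,  0.03028693, -0.2169399 ],
       [ 0.21692899, -0.00368513, -0.97618043]]), 't': array([-0.03912179,  0.54570853,  1.03425783])}
side {'intrinsics': array([[536.67802743,   0.        , 320.4860355 ],
       [  0.        , 536.67802743, 238.30025792],
       [  0.        ,   0.        ,   1.        ]]), 'R': array([[-0.97199939, -0.23398085,  0.02168276],
       [-0.14857382,  0.54045929, -0.82814828],
       [ 0.18205219, -0.80818112, -0.56008953]]), 't': array([0.47320502, 0.19775735, 1.43287859])}
pics
side0.npz
top0.npz
```

View pics/top0.png

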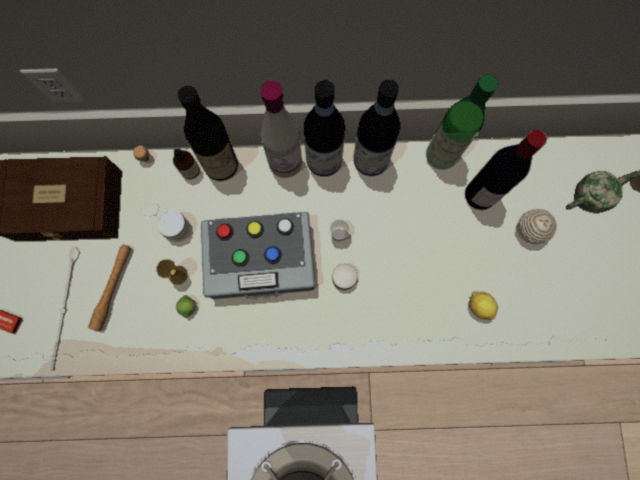

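View pics/side0.png

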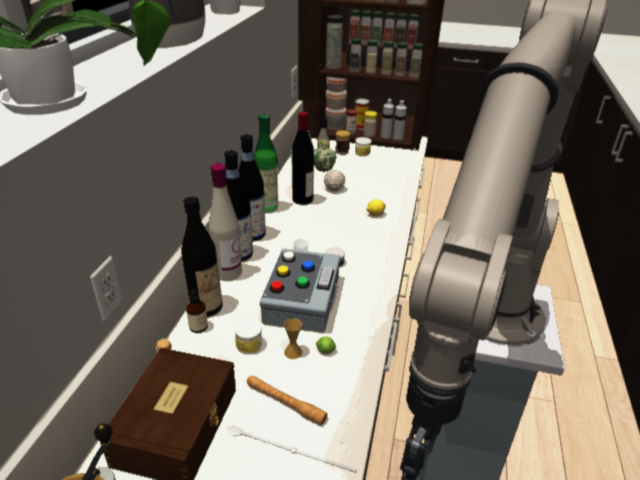

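The top view shows red (224,231), yellow (255,228), white (285,226) in the back row, green (240,257) and blue (273,254) in front of it, and the release plate at (258,281). The side view confirms this layout.

```bash
cat > h.py <<'E'
import numpy as np,cv2
from station import *
def ray(n,u,v,z):
    c=calibration(n);K,R,t=c['intrinsics'],c['R'],c['t']
    C=-R.T@t;d=R.T@np.linalg.solve(K,[u,v,1]);return C+d*(z-C[2])/d[2]
def proj(n,X):
    c=calibration(n);x=c['intrinsics']@(c['R']@X+c['t']);return x[:2]/x[2]
def blob(p,u,v,col,r):
    h=cv2.cvtColor(p,cv2.COLOR_RGB2HSV).astype(int);H,S,V=h[...,0],h[...,1],h[...,2]
    m={'red':((H<8)|(H>172))&(S>130)&(V>70),'yellow':(H>18)&(H<35)&(S>110)&(V>70),'green':(H>45)&(H<85)&(S>110)&(V>50),
       'blue':(H>100)&(H<130)&(S>140)&(V>70),'white':(S<60)&(V>135)}[col].astype(np.uint8)
    k=np.zeros_like(m);k[v-r:v+r,u-r:u+r]=1
    n,l,s,c=cv2.connectedComponentsWithStats(m*k);i=1+np.argmax(s[1:,4]);return c[i],s[i]
E
python3 - <<'E'
from h import *
T=np.load('top0.npz');S=np.load('side0.npz')
g={'red':(224,231,277,287),'yellow':(255,228,283,271),'white':(285,226,289,257),'green':(240,257,303,282),'blue':(273,254,308,265)}
for k,(a,b,c,d) in g.items():
    ct,st=blob(T['p'],a,b,k,12);cs,ss=blob(S['p'],c,d,k,11)
    P=ray('top',*ct,.1);Q=ray('side',*cs,.1);print(k,ct,st[2:],P.round(4),cs,ss[2:],Q.round(4),T['d'][int(ct[1]),int(ct[0])])
# release plate
c,s=blob(T['p'],258,281,'white',22);print('plate label?',c,s,ray('top',*c,.096))
x=cv2.resize(T['p'][200:310,190:330],None,fx=5,fy=5,interpolation=cv2.INTER_CUBIC);cv2.imwrite('pics/topc.png',x[:,:,::-1])
E
```

```text
red [223.1459854  230.18978102] [ 13  13 137] [0.5683 0.1523 0.1   ] [276.3258427  285.11235955] [12 10 89] [0.5647 0.1604 0.1   ] 1.0612149
yellow [253.88028169 227.79577465] [ 14  13 142] [0.5716 0.0861 0.1   ] [282.58695652 269.5326087 ] [12 10 92] [0.5683 0.0947 0.1   ] 1.0618769
white [284.33636364 225.02727273] [ 12  11 110] [0.5757 0.0203 0.1   ] [287.77073171 250.56097561] [ 22  13 205] [0.5794 0.009  0.1   ] 1.0628457
green [239.13475177 256.33333333] [ 14  14 141] [0.5099 0.1175 0.1   ] [302.         280.78409091] [11 10 88] [0.507  0.1269 0.1   ] 1.0457141
blue [271.86428571 253.57142857] [ 13  14 140] [0.5137 0.0478 0.1   ] [307.46753247 264.75324675] [11  9 77] [0.5107 0.0575 0.1   ] 1.0462867
plate label? [257.08997429 280.1722365 ] [240 274  35  14 389] [0.45821001 0.07994812 0.096     ]
```

View pics/topc.png

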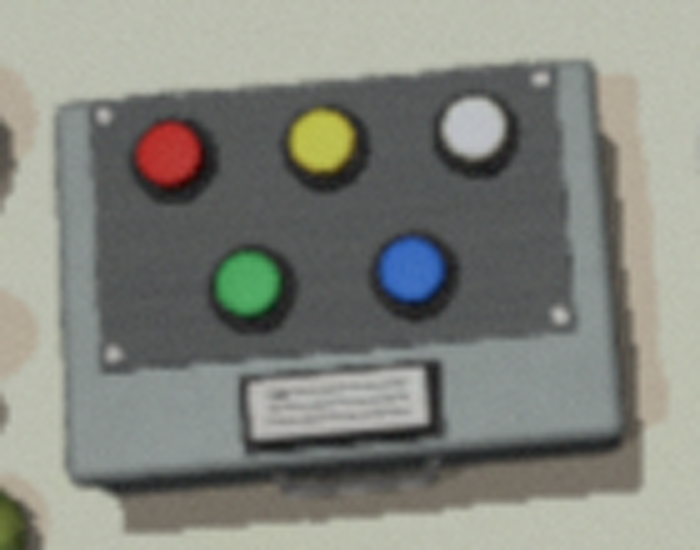

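The crop shows the five buttons and a pale 35x14 px rectangle at (257,280), with some kind of tab at the front edge. I'll check heights with the depth images and resolve the offset between the two views.

```bash
cat >> h.py <<'E'
def cloud(n,d):
    c=calibration(n);v,u=np.mgrid[:480,:640];P=np.linalg.inv(c['intrinsics'])@np.stack([u.ravel()*d.ravel(),v.ravel()*d.ravel(),d.ravel()])
    return (c['R'].T@(P-c['t'][:,None])).T.reshape(480,640,3)
E
python3 - <<'E'
from h import *
T=np.load('top0.npz');S=np.load('side0.npz')
A=cloud('top',T['d']);B=cloud('side',S['d'])
np.set_printoptions(linewidth=220,suppress=True)
for n,X in(('top',A),('side',B)):
    print(n,[calibration(n)['R'].T@-calibration(n)['t']])
    h=(X[...,2]>.0925)&(X[...,2]<.108)&(X[...,0]>.42)&(X[...,0]<.62)&(X[...,1]>-.03)&(X[...,1]<.21)
    h=h.astype(np.uint8);k,l,s,c=cv2.connectedComponentsWithStats(h)
    for i in range(1,k):
        if s[i,4]>25: print(s[i],X[l==i].mean(0).round(4),np.ptp(X[l==i],0).round(3))
    print('table z',np.median(X[...,2][(abs(X[...,2])<.02)&(X[...,0]>.4)&(X[...,0]<.6)]))
print((A[266:296:2,257,2]*1000).round(0),(A[266:296:2,257,0]*1000).round(0))
print((A[280,230:286:3,2]*1000).round(0))
E
```

```text
top [array([ 0.30690757, -0.05182004,  1.12789184])]
[278 220  14  14 138] [0.574  0.0192 0.1001] [0.028 0.029 0.013]
[248 222  13  13 129] [0.5704 0.0848 0.1   ] [0.026 0.026 0.012]
[218 224  13  14 132] [0.5671 0.1504 0.0997] [0.029 0.027 0.012]
[265 248  14  13 136] [0.513 0.047 0.1  ] [0.028 0.029 0.01 ]
[233 251  14  13 137] [0.5087 0.1162 0.1001] [0.026 0.029 0.012]
[240 273  36  16 436] [0.4574 0.0786 0.0967] [0.03  0.075 0.008]
table z 0.0004734865322999616
side [array([0.22847787, 1.16186654, 0.95605231])]
[284 252  10   8  60] [0.5723 0.0262 0.0976] [0.026 0.03  0.01 ]
[303 261  10   8  64] [0.5115 0.0535 0.098 ] [0.027 0.029 0.01 ]
[278 266  10   8  67] [0.5694 0.0918 0.0983] [0.026 0.027 0.01 ]
[318 267  15  19 173] [0.4555 0.0858 0.0956] [0.028 0.082 0.008]
[297 277  11   8  72] [0.5076 0.124  0.0985] [0.027 0.03  0.01 ]
[271 281  11  10  72] [0.5656 0.1571 0.0979] [0.025 0.031 0.01 ]
table z -0.000909813248709634
[85. 86. 85. 84. 84. 95. 97. 99. 98. 96. 96. 87. 82. 77. 33.] [491. 486. 482. 478. 473. 467. 463. 458. 454. 450. 446. 443. 439. 435. 436.]
[ 83.  81.  84.  85. 101.  97.  99.  96.  95.  99.  98.  96.  95.  97.  96.  99.  84.  83.  78.]
```

The depth confirms the plate (about 96 mm) and the buttons (about 100 mm). I'll fuse the two views and take blue ≈ (0.512, 0.050), yellow ≈ (0.570, 0.088), red ≈ (0.566, 0.154) and plate ≈ (0.457, 0.082). Next I shut the fingers and move above blue.

Call:
drive_tool --increments '[{"claw": 0,"dx": -0.024,"dy": -0.0245},{"claw": 0,"dx": -0.024,"dy": -0.0245},{"claw": 0,"dx": -0.024,"dy": -0.0245},{"claw": 0,"dx": -0.024,"dy": -0.0245},{"claw": 0,"dx": -0.024,"dy": -0.0245},{"claw": 0,"dx": -0.024,"dy": -0.0245},{"claw": 0,"dx": -0.024,"dy": -0.0245},{"claw": 0,"dx": -0.024,"dy": -0.0245},{"claw": 0,"dx": -0.024,"dy": -0.0245},{"claw": 0,"dx": -0.024,"dy": -0.0245},{"claw": 0,"dx": -0.024,"dy": -0.0245},{"claw": 0,"dx": -0.024,"dy": -0.0245},{"claw": 0,"dx": -0.024,"dy": -0.0245},{"claw": 0,"dx": -0.024,"dy": -0.0245},{"claw": 0,"dx": -0.024,"dy": -0.0245},{"claw": 0,"dx": -0.024,"dy": -0.0245},{"claw": 0,"dx": -0.024,"dy": -0.0245},{"claw": 0,"dx": -0.024,"dy": -0.0245},{"claw": 0,"dx": -0.024,"dy": -0.0245},{"claw": 0,"dx": -0.024,"dy": -0.0245}]'

```text
schema error: expected keys claw, dx, dy, dz, wx, wy, wz
```

Call:
drive_tool --increments '[{"claw": 0,"dx": -0.024,"dy": -0.0245,"dz": 0,"wx": 0,"wy": 0,"wz": 0},{"claw": 0,"dx": -0.024,"dy": -0.0245,"dz": 0,"wx": 0,"wy": 0,"wz": 0},{"claw": 0,"dx": -0.024,"dy": -0.0245,"dz": 0,"wx": 0,"wy": 0,"wz": 0},{"claw": 0,"dx": -0.024,"dy": -0.0245,"dz": 0,"wx": 0,"wy": 0,"wz": 0},{"claw": 0,"dx": -0.024,"dy": -0.0245,"dz": 0,"wx": 0,"wy": 0,"wz": 0},{"claw": 0,"dx": -0.024,"dy": -0.0245,"dz": 0,"wx": 0,"wy": 0,"wz": 0},{"claw": 0,"dx": -0.024,"dy": -0.0245,"dz": 0,"wx": 0,"wy": 0,"wz": 0},{"claw": 0,"dx": -0.024,"dy": -0.0245,"dz": 0,"wx": 0,"wy": 0,"wz": 0},{"claw": 0,"dx": -0.024,"dy": -0.0245,"dz": 0,"wx": 0,"wy": 0,"wz": 0},{"claw": 0,"dx": -0.024,"dy": -0.0245,"dz": 0,"wx": 0,"wy": 0,"wz": 0},{"claw": 0,"dx": -0.024,"dy": -0.0245,"dz": 0,"wx": 0,"wy": 0,"wz": 0},{"claw": 0,"dx": -0.024,"dy": -0.0245,"dz": 0,"wx": 0,"wy": 0,"wz": 0},{"claw": 0,"dx": -0.024,"dy": -0.0245,"dz": 0,"wx": 0,"wy": 0,"wz": 0},{"claw": 0,"dx": -0.024,"dy": -0.0245,"dz": 0,"wx": 0,"wy": 0,"wz": 0},{"claw": 0,"dx": -0.024,"dy": -0.0245,"dz": 0,"wx": 0,"wy": 0,"wz": 0},{"claw": 0,"dx": -0.024,"dy": -0.0245,"dz": 0,"wx": 0,"wy": 0,"wz": 0},{"claw": 0,"dx": -0.024,"dy": -0.0245,"dz": 0,"wx": 0,"wy": 0,"wz": 0},{"claw": 0,"dx": -0.024,"dy": -0.0245,"dz": 0,"wx": 0,"wy": 0,"wz": 0},{"claw": 0,"dx": -0.024,"dy": -0.0245,"dz": 0,"wx": 0,"wy": 0,"wz": 0},{"claw": 0,"dx": -0.024,"dy": -0.0245,"dz": 0,"wx": 0,"wy": 0,"wz": 0}]'

```text
t: 2.6
eef_pos: [0.5121, 0.0494, 0.2262]
tool_rot: [-0.0, 0.134, 0.991, -0.0]
contact_force: [0.2, -0.4, 0.4]
gripper_width: -0.006
grasp_force: 0.0
```

Call:
drive_tool --increments '[{"claw": 0,"dx": 0,"dy": 0,"dz": 0.03,"wx": 0,"wy": 0,"wz": 0},{"claw": 0,"dx": 0,"dy": 0,"dz": 0.03,"wx": 0,"wy": 0,"wz": 0},{"claw": 0,"dx": 0,"dy": 0,"dz": 0.02,"wx": 0,"wy": 0,"wz": 0},{"claw": 0,"dx": 0,"dy": 0,"dz": 0,"wx": 0,"wy": 0,"wz": 0},{"claw": 0,"dx": 0,"dy": 0,"dz": 0,"wx": 0,"wy": 0,"wz": 0}]'

```text
t: 3.22
eef_pos: [0.5123, 0.0504, 0.147]
tool_rot: [0.0, 0.135, 0.991, 0.0]
contact_force: [0.4, 0.8, -0.5]
gripper_width: -0.001
grasp_force: 0.0
```

Run:
```python
from h import *
o=get_obs();print(o['eef_pos'],o['contact_force'])
p,d=read_camera('side');q,e=read_camera('top')
a=cv2.resize(p[210:330,250:400],(500,400),interpolation=cv2.INTER_CUBIC);b=cv2.resize(q[200:310,200:300],None,fx=3,fy=3.636)
cv2.imwrite('pics/b1.png',np.hstack([a,b[:400]])[:,:,::-1])
```

```text
[0.51234962 0.05039643 0.1470274 ] [ 0.35475765  0.75961083 -0.52615418]
```

View pics/b1.png

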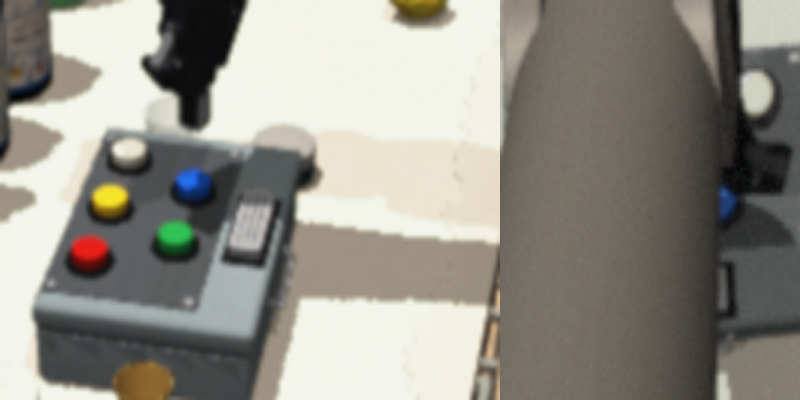

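Run:
```python
from h import *
for z in (.109,.122,.147):
  print(z,proj('side',np.array([.5123,.0504,z])),proj('top',np.array([.5123,.0504,z])))
print(proj('side',np.array([.513,.047,.1])),proj('side',np.array([.513,.047,.092])))
p,d=read_camera('side')
A=cloud('side',d);g=p.max(2)
for v in range(238,254): 
  m=[u for u in range(298,320) if g[v,u]<60]
  if m: print(v,m[0],m[-1],A[v,m].mean(0).round(3))
```

```text
0.109 [307.60772085 260.38511602] [270.22858091 253.45134504]
0.122 [307.64830248 256.42130967] [269.59287706 252.2382757 ]
0.147 [307.7275279  248.68297577] [268.32509816 249.81906162]
[307.64891827 262.32832938] [307.62415852 264.72812633]
238 304 311 [0.507 0.074 0.197]
239 304 311 [0.508 0.069 0.191]
240 304 311 [0.511 0.061 0.182]
241 304 311 [0.511 0.062 0.179]
242 304 311 [0.511 0.062 0.176]
243 304 311 [0.511 0.064 0.174]
244 304 309 [0.512 0.064 0.171]
245 304 309 [0.513 0.061 0.166]
246 305 309 [0.511 0.063 0.164]
247 306 309 [0.51  0.062 0.161]
```

Run:
```python
from h import *
S=np.load('side0.npz');p,d=read_camera('side');A=cloud('side',d)
for v in range(242,268,1): print(v,p[v,307],S['p'][v,307],A[v,307].round(3),(d[v,303:312]-S['d'][v,303:312]).round(3))
```

```text
242 [14 15 16] [227 228 218] [0.511 0.065 0.178] [-0.222 -0.226 -0.216 -0.224 -0.213 -0.211 -0.316 -0.312 -0.31 ]
243 [13 14 15] [226 227 216] [0.51  0.067 0.176] [-0.226 -0.227 -0.22  -0.225 -0.218 -0.211 -0.306 -0.315 -0.314]
244 [15 16 17] [223 224 213] [0.511 0.064 0.171] [-0.226 -0.225 -0.222 -0.223 -0.214 -0.199 -0.303 -0.304 -0.299]
245 [14 14 16] [213 214 203] [0.509 0.071 0.173] [-0.23  -0.218 -0.218 -0.207 -0.2   -0.205 -0.287 -0.3   -0.299]
246 [15 15 17] [203 203 191] [0.51  0.066 0.166] [-0.209 -0.222 -0.187 -0.187 -0.197 -0.204 -0.29  -0.298 -0.281]
247 [35 36 34] [201 202 188] [0.511 0.065 0.163] [-0.005 -0.171 -0.178 -0.189 -0.197 -0.283 -0.28  -0.279 -0.276]
248 [91 91 85] [204 204 190] [0.511 0.064 0.159] [-0.001  0.001 -0.178 -0.184 -0.198 -0.281 -0.265 -0.274 -0.272]
249 [159 160 148] [207 208 194] [ 0.552 -0.095  0.039] [ 0.01   0.004  0.001  0.007  0.01  -0.267 -0.263 -0.269 -0.   ]
250 [185 187 176] [199 202 190] [ 0.552 -0.097  0.035] [ 0.005  0.     0.008 -0.003 -0.     0.007  0.     0.004  0.001]
251 [159 165 159] [176 182 176] [ 0.533 -0.024  0.085] [ 0.002
[... 1291 characters left out ...]
 0.048 0.102] [-0.001  0.001  0.    -0.002  0.002  0.005  0.004  0.003 -0.006]
263 [ 35 109 231] [ 36 112 234] [0.514 0.049 0.099] [-0.001 -0.001 -0.003 -0.    -0.005 -0.     0.005  0.004  0.001]
264 [ 35 109 232] [ 36 112 234] [0.514 0.051 0.097] [-0.002 -0.002 -0.01   0.006  0.004 -0.003 -0.002 -0.005 -0.006]
265 [ 32  99 219] [ 36 111 233] [0.513 0.054 0.096] [-5.000e-03 -4.000e-03  1.427e+00  6.000e-03  4.000e-03 -1.000e-03
  2.000e-03 -2.000e-03 -3.000e-03]
266 [ 24  72 167] [ 34  98 215] [0.511 0.063 0.1  ] [ 0.001  0.007 -0.005  0.005 -0.005 -0.    -0.002  0.003  0.001]
267 [ 16  48 113] [ 21  63 148] [0.511 0.062 0.096] [-0.007 -0.001 -0.002 -0.005  0.002 -0.001 -0.001  0.004  0.008]
```

The side view shows the tip in line with blue, but its end looks higher than the TCP figures imply. I'll go down stepwise by force.

Call:
drive_tool --increments '[{"claw": 0,"dx": 0,"dy": 0,"dz": 0.008,"wx": 0,"wy": 0,"wz": 0},{"claw": 0,"dx": 0,"dy": 0,"dz": 0.008,"wx": 0,"wy": 0,"wz": 0},{"claw": 0,"dx": 0,"dy": 0,"dz": 0.006,"wx": 0,"wy": 0,"wz": 0},{"claw": 0,"dx": 0,"dy": 0,"dz": 0.0,"wx": 0,"wy": 0,"wz": 0}]'

```text
t: 3.92
eef_pos: [0.5114, 0.0503, 0.1237]
tool_rot: [-0.001, 0.135, 0.991, -0.0]
contact_force: [0.3, -0.8, -0.8]
gripper_width: 0.002
grasp_force: 0.0
```

Run:
```python
from h import *
p,d=read_camera('side');A=cloud('side',d)
for v in range(250,268,1): print(v,p[v,307],A[v,307].round(3))
```

```text
250 [14 14 15] [0.511 0.063 0.151]
251 [14 14 17] [0.51  0.068 0.152]
252 [15 15 16] [0.511 0.064 0.146]
253 [14 14 16] [0.511 0.062 0.141]
254 [19 19 20] [0.51  0.067 0.142]
255 [40 40 41] [0.511 0.061 0.135]
256 [64 66 66] [0.511 0.062 0.132]
257 [74 77 78] [0.526 0.002 0.084]
258 [77 79 81] [0.524 0.01  0.086]
259 [74 79 89] [0.524 0.012 0.084]
260 [ 63  80 126] [0.523 0.013 0.082]
261 [ 39  81 170] [0.517 0.039 0.098]
262 [ 25  76 174] [0.514 0.049 0.103]
263 [ 22  70 164] [0.515 0.047 0.097]
264 [ 24  76 177] [0.513 0.054 0.1  ]
265 [ 23  71 165] [0.512 0.058 0.099]
266 [ 20  60 139] [0.509 0.068 0.103]
267 [ 14  44 105] [0.511 0.063 0.097]
```

Call:
drive_tool --increments '[{"claw": 0,"dx": 0,"dy": 0,"dz": 0.004,"wx": 0,"wy": 0,"wz": 0},{"claw": 0,"dx": 0,"dy": 0,"dz": 0,"wx": 0,"wy": 0,"wz": 0}]'

```text
t: 4.22
eef_pos: [0.5118, 0.0504, 0.1202]
tool_rot: [-0.0, 0.134, 0.991, -0.0]
contact_force: [0.0, -0.3, 0.9]
gripper_width: -0.004
grasp_force: 0.0
```

Call:
drive_tool --increments '[{"claw": 0,"dx": 0,"dy": 0,"dz": 0.004,"wx": 0,"wy": 0,"wz": 0},{"claw": 0,"dx": 0,"dy": 0,"dz": 0,"wx": 0,"wy": 0,"wz": 0}]'

```text
t: 4.47
eef_pos: [0.5117, 0.0504, 0.1161]
tool_rot: [-0.0, 0.134, 0.991, -0.0]
contact_force: [0.4, 0.4, 0.0]
gripper_width: -0.0
grasp_force: 0.0
```

Call:
drive_tool --increments '[{"claw": 0,"dx": 0,"dy": 0,"dz": 0.004,"wx": 0,"wy": 0,"wz": 0},{"claw": 0,"dx": 0,"dy": 0,"dz": 0,"wx": 0,"wy": 0,"wz": 0}]'

```text
t: 4.72
eef_pos: [0.5117, 0.0504, 0.1121]
tool_rot: [-0.0, 0.134, 0.991, -0.0]
contact_force: [0.6, -0.0, -0.4]
gripper_width: 0.003
grasp_force: 0.0
```

Run:
```python
from h import *
p,d=read_camera('side');A=cloud('side',d)
for v in range(254,268,1): print(v,p[v,307],A[v,307].round(3))
cv2.imwrite('pics/b2.png',cv2.resize(p[220:310,250:370],(800,600),interpolation=cv2.INTER_CUBIC)[:,:,::-1])
```

```text
254 [14 14 16] [0.509 0.069 0.143]
255 [14 14 16] [0.511 0.064 0.136]
256 [15 15 17] [0.511 0.061 0.131]
257 [15 15 17] [0.509 0.068 0.133]
258 [24 25 25] [0.51  0.067 0.129]
259 [42 45 49] [0.511 0.063 0.122]
260 [52 59 78] [0.522 0.018 0.086]
261 [ 31  52 102] [0.518 0.035 0.095]
262 [ 18  49 113] [0.516 0.042 0.097]
263 [ 14  43 102] [0.514 0.052 0.101]
264 [ 15  45 105] [0.513 0.056 0.101]
265 [ 16  50 118] [0.513 0.053 0.095]
266 [ 17  51 120] [0.511 0.063 0.1  ]
267 [ 14  43 101] [0.509 0.067 0.1  ]
```

View pics/b2.png

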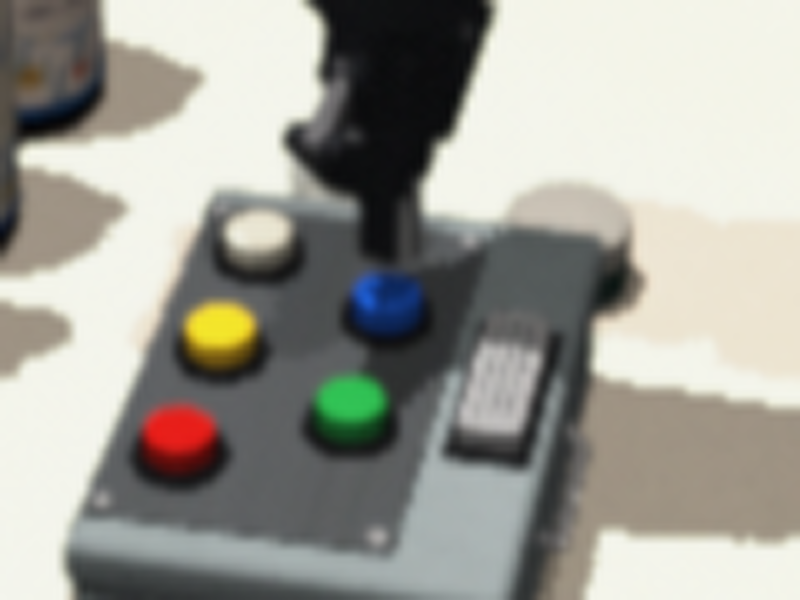

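The tip is centred over blue and still clear of it by about 20 mm, so I keep going down by force.

Call:
drive_tool --increments '[{"claw": 0,"dx": 0,"dy": 0,"dz": 0.004,"wx": 0,"wy": 0,"wz": 0},{"claw": 0,"dx": 0,"dy": 0,"dz": 0.004,"wx": 0,"wy": 0,"wz": 0},{"claw": 0,"dx": 0,"dy": 0,"dz": 0,"wx": 0,"wy": 0,"wz": 0}]'

```text
t: 5.15
eef_pos: [0.5116, 0.0503, 0.104]
tool_rot: [-0.0, 0.134, 0.991, -0.0]
contact_force: [-0.3, -0.8, 0.5]
gripper_width: 0.0
grasp_force: 0.0
```

Call:
drive_tool --increments '[{"claw": 0,"dx": 0,"dy": 0,"dz": 0.004,"wx": 0,"wy": 0,"wz": 0},{"claw": 0,"dx": 0,"dy": 0,"dz": 0,"wx": 0,"wy": 0,"wz": 0}]'

```text
t: 5.4
eef_pos: [0.5117, 0.0503, 0.1001]
tool_rot: [-0.0, 0.135, 0.991, -0.0]
contact_force: [0.3, -0.3, 0.2]
gripper_width: 0.001
grasp_force: 0.0
```

Call:
drive_tool --increments '[{"claw": 0,"dx": 0,"dy": 0,"dz": 0.003,"wx": 0,"wy": 0,"wz": 0},{"claw": 0,"dx": 0,"dy": 0,"dz": 0,"wx": 0,"wy": 0,"wz": 0}]'

```text
t: 5.65
eef_pos: [0.5118, 0.0504, 0.0972]
tool_rot: [-0.0, 0.135, 0.991, -0.0]
contact_force: [0.1, -0.5, -0.6]
gripper_width: -0.002
grasp_force: 0.0
```

Call:
drive_tool --increments '[{"claw": 0,"dx": 0,"dy": 0,"dz": 0.003,"wx": 0,"wy": 0,"wz": 0},{"claw": 0,"dx": 0,"dy": 0,"dz": 0,"wx": 0,"wy": 0,"wz": 0}]'

```text
t: 5.9
eef_pos: [0.5119, 0.0504, 0.0943]
tool_rot: [-0.0, 0.135, 0.991, -0.0]
contact_force: [0.2, -1.2, -0.3]
gripper_width: 0.001
grasp_force: 0.0
```

Run:
```python
from h import *
p,d=read_camera('side');A=cloud('side',d)
for v in range(257,270,1): print(v,p[v,307],A[v,307].round(3))
cv2.imwrite('pics/b3.png',cv2.resize(p[220:310,250:370],(800,600),interpolation=cv2.INTER_CUBIC)[:,:,::-1])
```

```text
257 [15 15 16] [0.51  0.067 0.132]
258 [13 15 16] [0.51  0.065 0.128]
259 [14 15 16] [0.51  0.067 0.126]
260 [15 15 16] [0.511 0.062 0.118]
261 [14 14 16] [0.51  0.066 0.119]
262 [14 15 17] [0.509 0.07  0.118]
263 [16 17 20] [0.51  0.067 0.113]
264 [23 28 40] [0.509 0.068 0.11 ]
265 [29 42 71] [0.511 0.06  0.101]
266 [21 44 93] [0.511 0.062 0.099]
267 [15 42 97] [0.51  0.066 0.099]
268 [12 38 89] [0.511 0.06  0.091]
269 [12 31 71] [0.228 1.162 0.956]
```

View pics/b3.png

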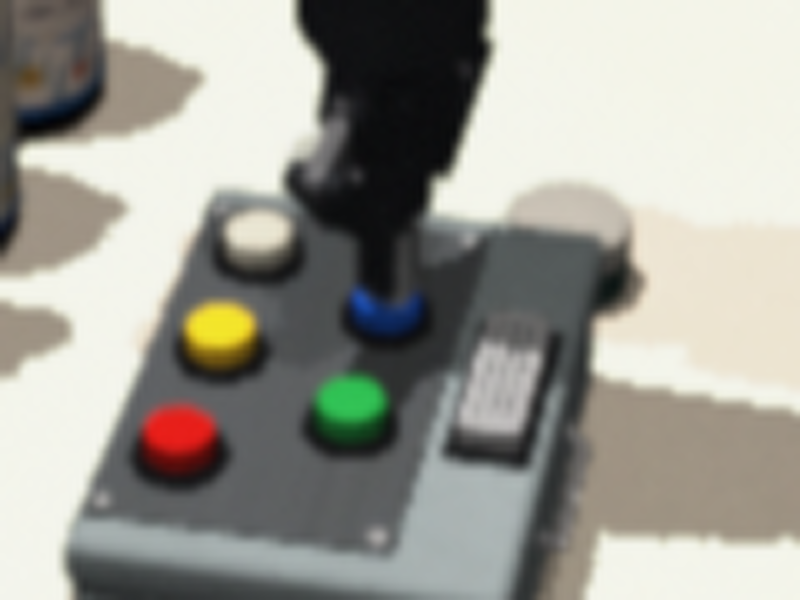

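The tip now covers the blue button from above and is nearly touching. I'll go on in small steps.

Call:
drive_tool --increments '[{"claw": 0,"dx": 0,"dy": 0,"dz": 0.003,"wx": 0,"wy": 0,"wz": 0},{"claw": 0,"dx": 0,"dy": 0,"dz": 0,"wx": 0,"wy": 0,"wz": 0}]'

```text
t: 6.2
eef_pos: [0.5119, 0.0504, 0.0912]
tool_rot: [-0.0, 0.134, 0.991, -0.0]
contact_force: [-0.4, -0.8, 0.2]
gripper_width: -0.001
grasp_force: 0.0
```

Call:
drive_tool --increments '[{"claw": 0,"dx": 0,"dy": 0,"dz": 0.003,"wx": 0,"wy": 0,"wz": 0},{"claw": 0,"dx": 0,"dy": 0,"dz": 0,"wx": 0,"wy": 0,"wz": 0}]'

```text
t: 6.45
eef_pos: [0.5119, 0.0504, 0.0881]
tool_rot: [-0.0, 0.135, 0.991, -0.0]
contact_force: [0.1, 0.4, -0.5]
gripper_width: -0.0
grasp_force: 0.0
```

Call:
drive_tool --increments '[{"claw": 0,"dx": 0,"dy": 0,"dz": 0.003,"wx": 0,"wy": 0,"wz": 0},{"claw": 0,"dx": 0,"dy": 0,"dz": 0,"wx": 0,"wy": 0,"wz": 0}]'

```text
t: 6.7
eef_pos: [0.512, 0.0504, 0.0867]
tool_rot: [-0.0, 0.135, 0.991, 0.0]
contact_force: [-7.0, 0.3, 20.4]
gripper_width: 0.0
grasp_force: 9.9
```

Run:
```python
from h import *
p,d=read_camera('side');o=get_obs();print(o['eef_pos'],o['contact_force'],o['torque'])
q,e=read_camera('top')
a=cv2.resize(p[220:310,250:340],(500,500),interpolation=cv2.INTER_CUBIC);b=cv2.resize(q[200:300,245:305],(300,500),interpolation=cv2.INTER_CUBIC)
cv2.imwrite('pics/b4.png',np.hstack([a,b])[:,:,::-1])
```

```text
[0.51196802 0.05043849 0.08672115] [-7.05040888 -0.44041129 19.48996896] [-0.08099695  1.44554859 -0.03716171]
```

View pics/b4.png

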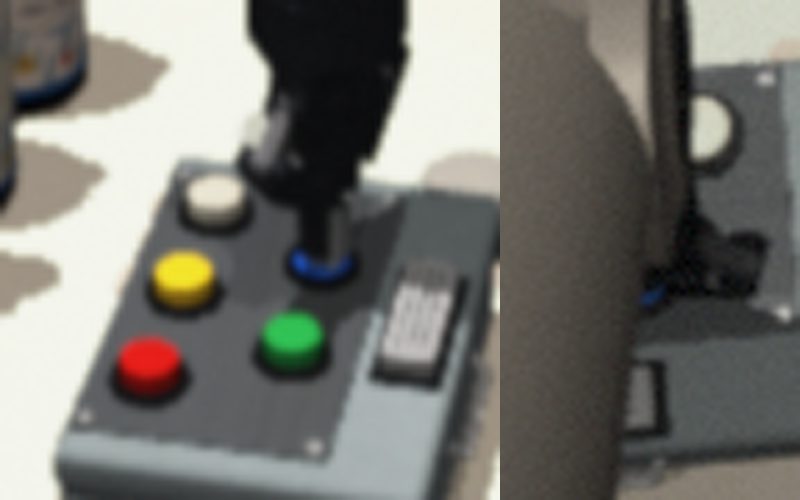

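Blue seems to be down on its hard stop (20 N). I'll lift and check it.

Call:
drive_tool --increments '[{"claw": 0,"dx": 0,"dy": 0,"dz": -0.015,"wx": 0,"wy": 0,"wz": 0},{"claw": 0,"dx": 0,"dy": 0,"dz": -0.025,"wx": 0,"wy": 0,"wz": 0},{"claw": 0,"dx": -0.015,"dy": 0.017,"dz": 0,"wx": 0,"wy": 0,"wz": 0},{"claw": 0,"dx": -0.016,"dy": 0.018,"dz": 0,"wx": 0,"wy": 0,"wz": 0},{"claw": 0,"dx": -0.015,"dy": 0.017,"dz": 0,"wx": 0,"wy": 0,"wz": 0},{"claw": 0,"dx": 0,"dy": 0,"dz": 0,"wx": 0,"wy": 0,"wz": 0}]'

```text
t: 7.55
eef_pos: [0.5712, 0.0894, 0.1254]
tool_rot: [0.0, 0.134, 0.991, 0.0]
contact_force: [-0.1, 1.0, 0.1]
gripper_width: -0.006
grasp_force: 0.0
```

```bash
cat >> h.py <<'E'
def status():
    p,d=read_camera('side');A=cloud('side',d);S=np.load('side0.npz');A0=cloud('side',S['d'])
    for k,(u,v) in {'red':(276,284),'yellow':(282,268),'green':(302,279),'blue':(307,263)}.items():
        w=(slice(v-2,v+3),slice(u-3,u+4));b,s=blob(p,u,v,k,12);b0,s0=blob(S['p'],u,v,k,12)
        print(k,'z',np.median(A[w][...,2]).round(4),'was',np.median(A0[w][...,2]).round(4),'top row',s[1],s0[1],'area',s[4],s0[4],'c',b.round(1),b0.round(1))
    return p,A
E
python3 - <<'E'
from h import *
p,A=status()
g=p.max(2)
for v in range(250,270):
  m=[u for u in range(265,300) if g[v,u]<40]
  if m: print(v,m[0],m[-1],A[v,m].mean(0).round(3))
o=get_obs();print(o['eef_pos'],o['contact_force'])
E
```

```text
red z 0.0984 was 0.0987 top row 281 281 area 91 89 c [276.4 285. ] [276.3 285.1]
yellow z 0.0989 was 0.0994 top row 265 265 area 87 92 c [282.4 269.7] [282.6 269.5]
green z 0.0994 was 0.0999 top row 276 276 area 98 88 c [302.1 280.4] [302.  280.8]
blue z 0.0877 was 0.0993 top row 263 261 area 57 77 c [307.5 265.9] [307.5 264.8]
250 278 283 [0.565 0.118 0.179]
251 278 282 [0.568 0.114 0.173]
252 279 282 [0.57  0.104 0.162]
253 279 282 [0.57  0.105 0.16 ]
254 279 282 [0.57  0.105 0.157]
255 279 282 [0.57  0.103 0.152]
256 279 282 [0.57  0.105 0.15 ]
257 279 282 [0.571 0.102 0.145]
258 279 294 [0.568 0.088 0.133]
259 280 294 [0.564 0.073 0.12 ]
260 292 293 [0.559 0.033 0.089]
261 286 292 [0.567 0.039 0.088]
[0.57008193 0.08835094 0.12525421] [-0.08134667 -0.63358893  0.08299009]
```

Blue is down by about 8 mm and the others are unchanged. Next is yellow, at the same depth.

Call:
drive_tool --increments '[{"claw": 0,"dx": 0,"dy": 0,"dz": 0.015,"wx": 0,"wy": 0,"wz": 0},{"claw": 0,"dx": 0,"dy": 0,"dz": 0.01,"wx": 0,"wy": 0,"wz": 0},{"claw": 0,"dx": 0,"dy": 0,"dz": 0.004,"wx": 0,"wy": 0,"wz": 0},{"claw": 0,"dx": 0,"dy": 0,"dz": 0.003,"wx": 0,"wy": 0,"wz": 0},{"claw": 0,"dx": 0,"dy": 0,"dz": 0.003,"wx": 0,"wy": 0,"wz": 0},{"claw": 0,"dx": 0,"dy": 0,"dz": 0.003,"wx": 0,"wy": 0,"wz": 0},{"claw": 0,"dx": 0,"dy": 0,"dz": 0.0015,"wx": 0,"wy": 0,"wz": 0},{"claw": 0,"dx": 0,"dy": 0,"dz": 0,"wx": 0,"wy": 0,"wz": 0}]'

```text
t: 8.6
eef_pos: [0.5702, 0.0881, 0.0869]
tool_rot: [-0.0, 0.135, 0.991, 0.0]
contact_force: [-5.1, -1.3, 12.2]
gripper_width: 0.004
grasp_force: 6.5
```

Call:
drive_tool --increments '[{"claw": 0,"dx": 0,"dy": 0,"dz": -0.015,"wx": 0,"wy": 0,"wz": 0},{"claw": 0,"dx": 0,"dy": 0,"dz": -0.0245,"wx": 0,"wy": 0,"wz": 0},{"claw": 0,"dx": 0.007,"dy": 0.021,"dz": 0,"wx": 0,"wy": 0,"wz": 0},{"claw": 0,"dx": 0.007,"dy": 0.021,"dz": 0,"wx": 0,"wy": 0,"wz": 0},{"claw": 0,"dx": 0.007,"dy": 0.021,"dz": 0,"wx": 0,"wy": 0,"wz": 0},{"claw": 0,"dx": 0,"dy": 0,"dz": 0,"wx": 0,"wy": 0,"wz": 0}]'

```text
t: 9.35
eef_pos: [0.5667, 0.1572, 0.1255]
tool_rot: [0.0, 0.133, 0.991, 0.001]
contact_force: [0.5, -0.2, -0.4]
gripper_width: -0.001
grasp_force: 0.0
```

Run:
```python
from h import *
status()
o=get_obs();print(o['eef_pos'],o['contact_force'])
```

```text
red z 0.099 was 0.0987 top row 281 281 area 85 89 c [276.2 285. ] [276.3 285.1]
yellow z 0.0927 was 0.0994 top row 268 265 area 58 92 c [283.7 271.3] [282.6 269.5]
green z 0.0991 was 0.0999 top row 276 276 area 85 88 c [302.2 280.6] [302.  280.8]
blue z 0.0882 was 0.0993 top row 263 261 area 71 77 c [307.6 266.2] [307.5 264.8]
[0.56673087 0.15529548 0.12545614] [-0.46026047 -0.4996191   0.64426071]
```

Call:
drive_tool --increments '[{"claw": 0,"dx": 0,"dy": 0,"dz": 0.015,"wx": 0,"wy": 0,"wz": 0},{"claw": 0,"dx": 0,"dy": 0,"dz": 0.01,"wx": 0,"wy": 0,"wz": 0},{"claw": 0,"dx": 0,"dy": 0,"dz": 0.004,"wx": 0,"wy": 0,"wz": 0},{"claw": 0,"dx": 0,"dy": 0,"dz": 0.003,"wx": 0,"wy": 0,"wz": 0},{"claw": 0,"dx": 0,"dy": 0,"dz": 0.003,"wx": 0,"wy": 0,"wz": 0},{"claw": 0,"dx": 0,"dy": 0,"dz": 0.003,"wx": 0,"wy": 0,"wz": 0},{"claw": 0,"dx": 0,"dy": 0,"dz": 0.0015,"wx": 0,"wy": 0,"wz": 0},{"claw": 0,"dx": 0,"dy": 0,"dz": 0,"wx": 0,"wy": 0,"wz": 0}]'

```text
t: 10.4
eef_pos: [0.5669, 0.1543, 0.0869]
tool_rot: [0.0, 0.135, 0.991, 0.0]
contact_force: [-5.0, -3.0, 12.0]
gripper_width: 0.001
grasp_force: 6.0
```

Call:
drive_tool --increments '[{"claw": 0,"dx": 0,"dy": 0,"dz": -0.015,"wx": 0,"wy": 0,"wz": 0},{"claw": 0,"dx": 0,"dy": 0,"dz": -0.03,"wx": 0,"wy": 0,"wz": 0},{"claw": 0,"dx": 0.017,"dy": -0.02,"dz": 0,"wx": 0,"wy": 0,"wz": 0},{"claw": 0,"dx": 0.017,"dy": -0.02,"dz": 0,"wx": 0,"wy": 0,"wz": 0},{"claw": 0,"dx": 0.018,"dy": -0.02,"dz": 0,"wx": 0,"wy": 0,"wz": 0},{"claw": 0,"dx": 0.017,"dy": -0.02,"dz": 0,"wx": 0,"wy": 0,"wz": 0},{"claw": 0,"dx": 0.017,"dy": -0.02,"dz": 0,"wx": 0,"wy": 0,"wz": 0},{"claw": 0,"dx": 0,"dy": 0,"dz": 0,"wx": 0,"wy": 0,"wz": 0}]'

```text
t: 11.4
eef_pos: [0.4563, 0.0805, 0.1314]
tool_rot: [0.0, 0.135, 0.991, 0.0]
contact_force: [-0.3, 1.0, 0.7]
gripper_width: -0.0
grasp_force: 0.0
```

Run:
```python
from h import *
p,A=status()
o=get_obs();print(o['eef_pos'],o['contact_force'])
cv2.imwrite('pics/b5.png',cv2.resize(p[220:310,250:370],(800,600),interpolation=cv2.INTER_CUBIC)[:,:,::-1])
```

```text
red z 0.0892 was 0.0987 top row 283 281 area 81 89 c [276.5 286.5] [276.3 285.1]
yellow z 0.0866 was 0.0994 top row 268 265 area 76 92 c [282.5 271.2] [282.6 269.5]
green z 0.0997 was 0.0999 top row 276 276 area 88 88 c [302.  280.8] [302.  280.8]
blue z 0.0884 was 0.0993 top row 263 261 area 67 77 c [307.4 266.1] [307.5 264.8]
[0.45761693 0.08148103 0.13156849] [0.7015148  0.70011882 0.03744179]
```

View pics/b5.png

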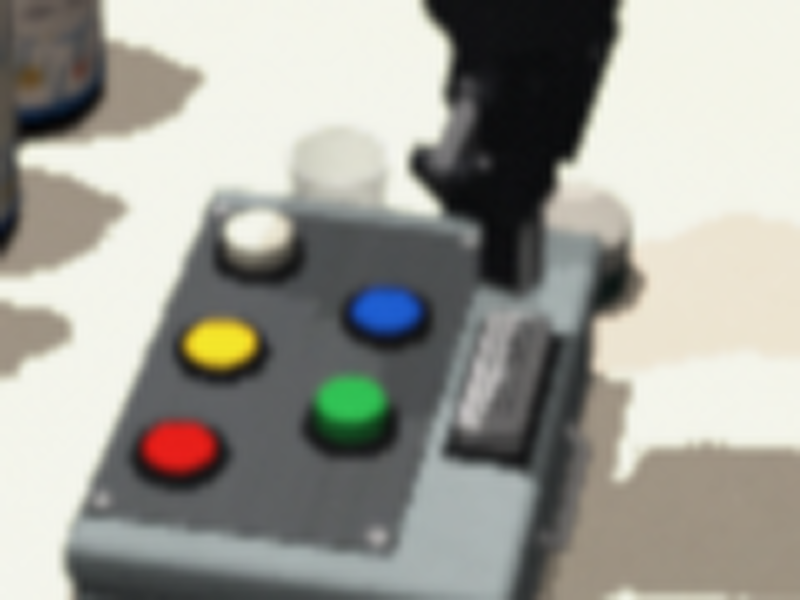

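Blue, yellow and red are down, and green and white are up. The tip stands over the plate, so I press it and hold.

Call:
drive_tool --increments '[{"claw": 0,"dx": 0,"dy": 0,"dz": 0.02,"wx": 0,"wy": 0,"wz": 0},{"claw": 0,"dx": 0,"dy": 0,"dz": 0.012,"wx": 0,"wy": 0,"wz": 0},{"claw": 0,"dx": 0,"dy": 0,"dz": 0.005,"wx": 0,"wy": 0,"wz": 0},{"claw": 0,"dx": 0,"dy": 0,"dz": 0.004,"wx": 0,"wy": 0,"wz": 0},{"claw": 0,"dx": 0,"dy": 0,"dz": 0.003,"wx": 0,"wy": 0,"wz": 0},{"claw": 0,"dx": 0,"dy": 0,"dz": 0.003,"wx": 0,"wy": 0,"wz": 0},{"claw": 0,"dx": 0,"dy": 0,"dz": 0.003,"wx": 0,"wy": 0,"wz": 0},{"claw": 0,"dx": 0,"dy": 0,"dz": 0,"wx": 0,"wy": 0,"wz": 0},{"claw": 0,"dx": 0,"dy": 0,"dz": 0,"wx": 0,"wy": 0,"wz": 0}]'

```text
t: 12.58
eef_pos: [0.4576, 0.0814, 0.0828]
tool_rot: [0.0, 0.135, 0.991, 0.001]
contact_force: [-7.9, -0.2, 29.5]
gripper_width: -0.001
grasp_force: 14.6
```

Run:
```python
from h import *
status();o=get_obs();print(o['t'],o['eef_pos'],o['contact_force'])
print(hand_in())
```

```text
red z 0.0897 was 0.0987 top row 283 281 area 81 89 c [276.5 286.5] [276.3 285.1]
yellow z 0.0886 was 0.0994 top row 268 265 area 76 92 c [282.5 271.2] [282.6 269.5]
green z 0.0985 was 0.0999 top row 276 276 area 89 88 c [301.9 280.8] [302.  280.8]
blue z 0.0887 was 0.0993 top row 263 261 area 68 77 c [307.5 266.1] [307.5 264.8]
12.625 [0.45760239 0.08136007 0.08281431] [-8.04346574 -0.64725339 28.77248465]
the job is handed in; nothing more can be done
None
```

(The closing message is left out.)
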